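# Load the strawberry cooler

## Robot

A 6-joint arm with a two-finger parallel gripper is mounted at the origin on the work surface. World frame = base frame: x ahead of the robot, y to its left, z up, the work surface at z = 0. Lengths are in mm, angles in degrees, forces in N, time in s.
With the tool pointing down it reaches from about 300 to 875 mm from the base axis. Payload 6.4 kg.
Tool frame: the origin (TCP) lies where the fingers leave the gripper's body, on its centre line; the fingertips stand r.tip_reach ahead of it and the grasp point (between the pads) lies 54 mm ahead of it (r.tip_reach is the distance from the TCP to the fingertips, in mm); z points along the fingers, y is the line along which they close (so a half turn about z gives the same grasp; the last joint's range is limited). The gripper opens to 85 mm and grips with 20 to 120 N. Pads are 22 mm wide; open, the fingers measure 114 mm over their backs; the gripper's body (76 mm by 85 mm) begins 54 mm behind the grasp point. The pads swing forward as they close: fully open they stand 13 mm farther back than shut.
Start: joints at [-76.163, 10.359, 92.074, -0, 77.567, -11.82], TCP at [248.983, -518.314, 303.888] pointing down, gripper open.
Joint ranges: [-171.53, 171.53], [-51.25, 118.39], [17.06, 147.69], [-65.23, 245.23], [0, 150.52], [-178.68, 178.68]. Speed limits (degrees/s): [147.25, 147.25, 172.46, 180, 180, 180].

## Interface

Orientations are given as [roll, pitch, yaw] about the fixed x, y, z axes, in that order (R = Rz(yaw) Ry(pitch) Rx(roll)).
In Python, from station import r gives the robot as it stands.
- The arm moves only by the tool jog_arm, never from a script. Its argument "motion" is a list of rows, each a list of 4 numbers: the shift along the tool's x, y, z in mm, then the turn about the tool's z in rad. In form: [[x, y, z, yaw], ...]. A call has 1 to 20 rows; each row shifts and turns the commanded pose from where the row before left it, along the tool's axes as they then stand; what a row does not reach is not made up. A row lasts 1/12 s, in which the tool goes at most 41.7 mm and 7.16 degrees, less where a joint would pass 70% of its speed; a pose out of reach is approached as far as the arm can. A call is refused whole if a number of a shift passes 41.7 or a number of a turn 0.125, either way. A call with a gripper value outside its range is refused whole. "jaw" is the finger opening in mm, from 0 to 85.4, set as the call begins (left out, the last holds). The fingers move at their own pace and stop on an object; "grip_force" is the grip in N (left out, the last holds). Time passes only in rows, so rows that do not move let the fingers close. It gives the time, the measured TCP pose, the force, the opening and the grip force at its end, in the units of the state.
- r.sense(): the state, without advancing time (a new reading comes with each control period).
- r.get_image(name): name is "side" or "top" or "wrist"; returns the picture (480x640x3 uint8, blue, green, red); there is no depth.
- r.camera_info(name): a dict with "K" (3x3 intrinsics, pixels), "camera_from_world" (4x4, takes a point from world to camera coordinates). Camera axes: x right, y up, looking along -z (the intrinsics and any distortion apply to the point x, -y, -z); pixel columns grow to the right and rows downward; lengths in mm; the calibration is good to about 2 mm. The wrist camera is an equidistant fisheye: a pixel r from the principal point sees the ray r / f radians off the axis. A picture is of the moment at which its call begins: read the wrist's pose just before it. camera_info takes no time and is no camera call; for the wrist camera it gives the pose at the moment of the call.
- r.close_job(): hands the job in; it is judged then, once.
Trained networks look in the newest picture that a camera, given by its name, has taken for a name from the list of things; names that differ only in an ending like _2 or _b are one class to them, and where a whole thing is asked for, a point or a joint stands for the part that bears it (a point fixed in the world has none). Each returns a list of dicts, best first, with "confidence" (0 to 1); they miss things now and then, are a little off and sometimes report something else, mostly with a low value. They report only what shows in the picture. A call takes as long as a camera call. They do not tell look-alikes from the thing itself.
- r.trace(name, camera): "pixels" (480x640 bool, what is visible of it) and "point" ([row, column] as shares, 0 to 1, of the picture: columns of its width, rows of its height, amid what is visible of it).
- r.spot_point(name, camera): "point" ([row, column] as shares, 0 to 1, of the picture: columns of its width, rows of its height: a listed point, or the origin of a listed thing).
The state is a dict: "clock": time; "qpos": joint angles; "dq": joint speeds; "joint_efforts": joint torques, N m; "position": TCP position; "orientation": TCP orientation; "contact_force": force on the tool from outside, world axes, zero at the start; "ft_torque": the same for the moment, N m; "width": finger opening in mm; "gripper_force": force on a finger pad.
Only numpy, scipy, OpenCV 4.12 (cv2) and the standard library are available. Lean on these libraries where they do the work, as an engineer would, in place of code of your own. Each camera call takes 0.05 s, during which the arm holds its last target. There are 200 camera calls.

## Task

Cool the strawberries standing loose on the table itself (not those in the big crate or the packed punnet): turn the cooler's damper handle fully closed (across the duct), pull the tray fully out, put every one of those strawberries in it, push the tray fully home under the hood, and then turn the damper fully open again, in line with the duct. Keep the damper closed whenever the tray is out, and leave the packed punnet, the scale and the tape where they are.

Things in the scene. Friction and masses are not known exactly. Their poses are not given: they have to be found in the camera images.
- cooler: Bench-top fruit cooler, fixed. Origin on the table under the middle of its clear-roofed white hood; z up, +y from the hood along the duct (80 mm round) to the grey blower box, -y the way the tray slides out. Hood 186 mm (x) by 170 mm (y), top 107 mm up; its entry is 78 mm high, so berries heaped on one another may jam there. A steel slide bed 150 mm wide, 10 mm high, runs to y = -235 mm.
- tray_floor (a point): Middle of the inner floor of the yellow sliding tray, on the floor's upper face, 14 mm above the table; axes as the cooler's. Fully in, it is under the hood's middle. The tray is an open box, 150 mm (x) by 140 mm (y) outside, walls 4 mm, rim 60 mm above the table.
- tray_grip (a point): Grip point of the tray's upright pull tab: a yellow plate 10 mm thick (x), 36 mm long (y), top 76 mm above the table. The point is on its mid-plane, 63 mm above the table, 150 mm along -y from tray_floor; axes as the cooler's. The tab stays at least 45 mm clear of the hood; below it a 22 mm wide stem, top 24 mm above the table. Pinch it from above.
- tray (a joint): How far the tray is pulled out, in m: 0 is fully in under the hood (rear stop), 0.16 is fully out (front stop). It moves straight along the cooler's -y, needs 2 to 4 N and stays where it is left.
- damper_axis (a point): Point on the vertical spindle of the damper handle, at half the height of the handle bar, 145 mm above the table. The spindle stands on top of the duct, 170 mm along +y from the hood's middle. Its own -x axis points along the handle to the free end.
- damper_grip (a point): Grip point on the damper handle, 70 mm from the spindle, at half the bar's height (145 mm above the table). The handle is a level black bar 12 mm wide, 16 mm high, reaching 95 mm from the spindle; hub 30 mm across. It passes clear over the duct (top 98 mm; plate and rings to 102 mm) and the hood. Own -x axis points to the free end.
- damper (a joint): Angle of the damper handle, rad: 0 is closed, a hard stop with the handle across the duct, free end along the cooler's -x (towards the robot); 1.571 is fully open, a hard stop with the handle in line with the duct, free end over the hood. Opening turns it anticlockwise seen from above. Stiff hinge, 0.25 N m: stays where it is left.
- berry0: A strawberry, rigid, 35 mm across at its widest (6 to 17 mm up), 41 mm tall, about 24 g, tapering to a blunt tip. Origin: centre of its flat leafy end; own z points from there to the tip. At the start it stands on the table on that end, tip up; it rolls a little if tipped over. None if absent.
- berry1: A strawberry, rigid, 35 mm across at its widest (6 to 17 mm up), 41 mm tall, about 24 g, tapering to a blunt tip. Origin: centre of its flat leafy end; own z points from there to the tip. At the start it stands on the table on that end, tip up; it rolls a little if tipped over. None if absent.
- berry2: A strawberry, rigid, 35 mm across at its widest (6 to 17 mm up), 41 mm tall, about 24 g, tapering to a blunt tip. Origin: centre of its flat leafy end; own z points from there to the tip. At the start it stands on the table on that end, tip up; it rolls a little if tipped over. None if absent.
- berry3: A strawberry, rigid, 35 mm across at its widest (6 to 17 mm up), 41 mm tall, about 24 g, tapering to a blunt tip. Origin: centre of its flat leafy end; own z points from there to the tip. At the start it stands on the table on that end, tip up; it rolls a little if tipped over. None if absent.
- berry4: A strawberry, rigid, 35 mm across at its widest (6 to 17 mm up), 41 mm tall, about 24 g, tapering to a blunt tip. Origin: centre of its flat leafy end; own z points from there to the tip. At the start it stands on the table on that end, tip up; it rolls a little if tipped over. None if absent.
- berry5: A strawberry, rigid, 35 mm across at its widest (6 to 17 mm up), 41 mm tall, about 24 g, tapering to a blunt tip. Origin: centre of its flat leafy end; own z points from there to the tip. At the start it stands on the table on that end, tip up; it rolls a little if tipped over. None if absent.
- tape: Bystander: an upright-axis roll of brown packing tape, 96 mm across, 48 mm high, flat on the table; origin at the centre of its underside.
- scale: Bystander: a flat white kitchen scale with a steel plate, 130 by 110 mm, 26 mm high; origin at the centre of its underside.
- punnet: Bystander: a closed clear punnet, already packed with strawberries, 100 by 150 mm, 48 mm high; origin at the centre of its underside.
Mind the look-alikes: they are no part of the job. Leave any purple or white look-alike of the berry2 alone.

How it is judged:
By the outcome, as a careful person would: the job done as asked, in the order asked, and still so for the second after the job is handed in, with the robot touching nothing.
Of berry0, berry1, berry2, berry3, berry4, berry5 only 4 to 6 are there at a start; the rules pass over those that are not, and their reading is None.
At some moment in a run one of berry0, berry1, berry2, berry3, berry4, berry5 may be knocked a few centimetres aside while the robot is not near it.
Once in a run the grip may slacken for a moment while it holds something.
It also fails if it takes over 208 s, if anything falls off the work surface, if the arm or the gripper's body presses on something with over 40 N, if the wrist force passes 120 N, or if a joint passes its speed limit or range.

## Working session

There is one attempt and no reset: what is moved stays moved. The work goes in short steps, Python scripts to look and compute and a tool call to move; the robot and the scene stay as the last step left them, time stands still between calls to the robot, and variables do not carry over. Pictures are saved under pics/ and viewed, at most 14 in all, crops included, and the job is handed in when it is done.

Besides the shell and the picture viewer there is one more tool, called after "Emit:" as name(argument=value, ...) on one line, values as JSON. jog_arm: Moves the arm, as the interface text tells. Its arguments: {"type":"object","properties":{"motion":{"type":"array"},"jaw":{"type":"number"},"grip_force":{"type":"number"}},"required":["motion"]}

```bash
mkdir -p pics; ls; python3 - <<'E'
from station import r
import cv2
print(r.sense(), r.tip_reach)
for c in("top","side"):
    cv2.imwrite(f"pics/{c}0.png",r.get_image(c))
    i=r.camera_info(c);print(c,i["K"],i["camera_from_world"])
    for n in("cooler","tray_floor","tray_grip","damper_axis","damper_grip","berry0","tape","scale","punnet"):
        print(n,[(round(d["confidence"],2),[round(d["point"][1]*640),round(d["point"][0]*480)]) for d in r.spot_point(n,c)])
E
```

```text
pics
{'clock': 0.0, 'qpos': array([-7.61646496e+01,  1.04020863e+01,  9.21327820e+01,  7.15684986e-04,
        7.75680437e+01, -1.18198804e+01]), 'dq': array([-0.03536813, -0.02735793,  0.0384164 , -0.13593408,  0.00896979,
       -0.050801  ]), 'joint_efforts': array([ 7.41105450e-04, -4.44866395e+01, -3.51337481e+01, -1.58321341e-04,
        9.00549145e-03,  3.06917593e-05]), 'position': array([ 248.86302132, -517.87060414,  302.9726577 ]), 'orientation': array([-1.79899413e+02, -2.17638435e-02,  2.56550569e+01]), 'contact_force': array([ 0.19123511,  0.28804935, -0.41404937]), 'ft_torque': array([-0.05142477,  0.05253824,  0.0048459 ]), 'gripper_force': 0.0, 'width': 85.62533853403498} 72.6
top [[503.82343552   0.         321.38332743]
 [  0.         503.82343552 233.71696357]
 [  0.           0.           1.        ]] [[ 8.45034563e-05 -9.99971139e-01  7.59703768e-03 -4.62511416e+01]
 [ 9.83892807e-01  1.44118213e-03  1.78753647e-01 -5.54315240e+02]
 [-1.78759437e-01  7.45956543e-03  9.83864533e-01 -1.05103475e+03]
 [ 0.00000000e+00  0.00000000e+00  0.00000000e+00  1.00000000e+00
[... 519 characters left out ...]
1 -4.44860284e-01 -6.06388719e-03 -5.18841025e+02]
 [ 2.19144375e-01  4.29231366e-01  8.76205557e-01 -2.17266145e+02]
 [-3.87186242e-01 -7.86040560e-01  4.81899421e-01 -9.06145172e+02]
 [ 0.00000000e+00  0.00000000e+00  0.00000000e+00  1.00000000e+00]]
cooler [(0.8, [319, 236]), (0.2, [346, 250])]
tray_floor [(0.91, [323, 235]), (0.73, [380, 404])]
tray_grip [(0.64, [347, 247]), (0.44, [323, 239])]
damper_axis [(0.56, [291, 170]), (0.55, [346, 248])]
damper_grip [(0.41, [301, 176])]
berry0 [(0.88, [381, 404]), (0.74, [319, 366]), (0.65, [380, 336]), (0.61, [289, 295]), (0.56, [307, 325]), (0.55, [413, 323]), (0.54, [425, 303])]
tape []
scale []
punnet [(0.95, [461, 372]), (0.62, [291, 165])]
```

View pics/top0.png

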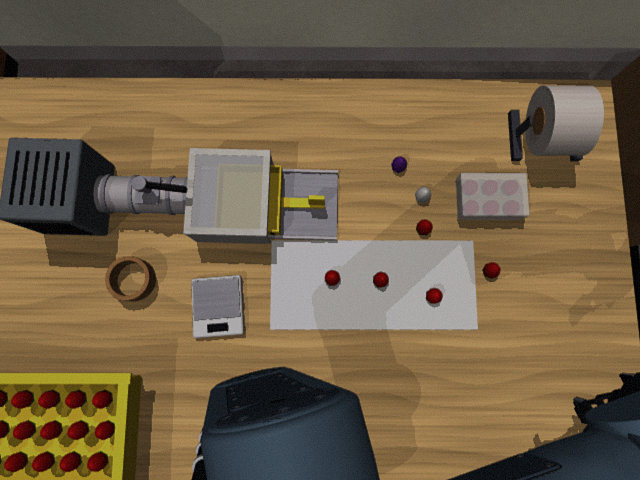

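View pics/side0.png

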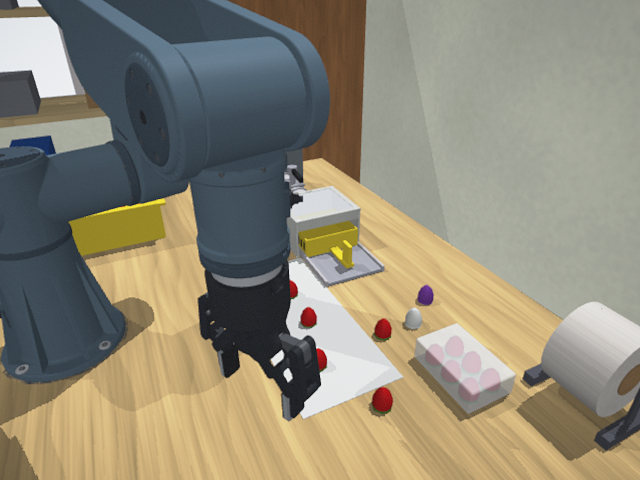

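The top view shows the cooler at the upper left, with the hood at about (230,195), the tray tab at (315,202) and the damper spindle at (145,184), its handle over the hood (open). There are five loose red berries at (333,277), (381,279), (434,296), (425,227) and (491,270). The purple (399,164) and white (423,196) look-alikes must be left alone. The side view agrees.

```bash
cat > h.py <<'E'
import numpy as np,cv2
from station import r
def back(cam,u,v,z):
    i=r.camera_info(cam);K=np.array(i["K"]);T=np.array(i["camera_from_world"])
    d=np.array([(u-K[0,2])/K[0,0],-(v-K[1,2])/K[1,1],-1.])
    if cam=="wrist":
        a=np.array([u-K[0,2],v-K[1,2]]);n=np.hypot(*a);th=n/K[0,0]
        d=np.array([*(a/max(n,1e-9)*np.sin(th)),0]);d=np.array([d[0],-d[1],-np.cos(th)])
    R=T[:3,:3];c=-R.T@T[:3,3];d=R.T@d
    return c+d*(z-c[2])/d[2]
def reds(cam,z=18,amin=40,im=None):
    im=r.get_image(cam) if im is None else im
    h=cv2.cvtColor(im,cv2.COLOR_BGR2HSV)
    m=(((h[...,0]<6)|(h[...,0]>174))&(h[...,1]>170)&(h[...,2]>60)).astype(np.uint8)
    n,_,s,c=cv2.connectedComponentsWithStats(m)
    return [(c[k].round(1),s[k,4],back(cam,*c[k],z).round(0)) for k in range(1,n) if s[k,4]>amin]
E
python3 - <<'E'
from h import *
for x in reds("top"):print(x)
P=lambda n,u,v,z,c="top":print(n,back(c,u,v,z).round(1))
for n,z in(("tray_grip",63),("damper_axis",145),("damper_grip",145),("tape",0),("scale",0),("punnet",0),("cooler",0)):
    for d in r.spot_point(n,"top")[:1]:P(n,d["point"][1]*640,d["point"][0]*480,z)
d=r.trace("tray","top");m=r.trace("damper","top")
for n,t in(("tray",d),("damper",m)):
    if t:
        v,u=np.nonzero(t[0]["pixels"]);print(n,t[0]["confidence"],u.min(),u.max(),v.min(),v.max(),cv2.minAreaRect(np.c_[u,v].astype(np.float32)))
im=r.get_image("top")[130:350,90:520]
cv2.imwrite("pics/crop.png",cv2.resize(im[:130,:280],None,fx=2.8,fy=2.8,interpolation=cv2.INTER_CUBIC))
E
```

```text
(array([424.4, 224.9]), np.int32(118), array([ 581., -279.,   18.]))
(array([492.3, 268.3]), np.int32(135), array([ 482., -427.,   18.]))
(array([331.6, 276.2]), np.int32(123), array([464., -69.,  18.]))
(array([380.6, 278.1]), np.int32(126), array([ 460., -177.,   18.]))
(array([433.9, 295.3]), np.int32(163), array([ 423., -294.,   18.]))
(array([ 18.8, 399. ]), np.int32(176), array([204., 594.,  18.]))
(array([ 45.7, 399. ]), np.int32(177), array([204., 537.,  18.]))
(array([ 72.7, 399. ]), np.int32(177), array([204., 480.,  18.]))
(array([ 99.5, 399. ]), np.int32(174), array([204., 424.,  18.]))
(array([ 20.7, 430.3]), np.int32(185), array([141., 583.,  18.]))
(array([ 47.9, 430.3]), np.int32(181), array([141., 526.,  18.]))
(array([ 75.1, 430.2]), np.int32(183), array([141., 470.,  18.]))
(array([102.2, 430. ]), np.int32(186), array([142., 413.,  18.]))
(array([ 94.7, 461.9]), np.int32(194), array([ 79., 424.,  18.]))
(array([ 12.4, 462. ]), np.int32(192), array([ 79., 594.,  18.]))
(array([ 39.7, 462.2]), np.int32(196), array([ 79., 537.,  18.]))
(array([ 67.1, 461.9]), np.int32(189), array([ 79., 481.,  18.]))
tray_grip [628.3 -33.3  63. ]
damper_axis [ 458.1 -371.4  145. ]
damper_grip [628.6 259.4 145. ]
tape [ 425.4 -300.9    0. ]
scale [407.2 185.4   0. ]
punnet [ 642.4 -435.7    0. ]
cooler [673.8 301.9   0. ]
tray 0.74 268 324 165 234 ((296.0, 199.5), (69.0, 56.0), 90.0)
damper 0.72 131 187 176 192 ((159.0, 184.0), (16.0, 56.0), 90.0)
```

View pics/crop.png

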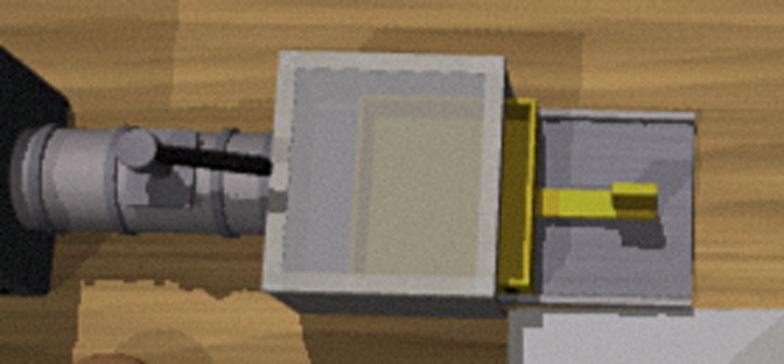

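```bash
python3 - <<'E'
from h import *
P=lambda n,u,v,z:print(n,back("top",90+u/2.8,130+v/2.8,z).round(1))
for a in((282,52),(505,57),(500,297),(263,290)):P("hood",*a,107)
P("bed",695,113,10);P("bed",693,303,10);P("tabtop",635,192,76)
P("tabtop",613,192,76);P("tabtop",657,192,76)
P("hub",138,148,153);P("hend",270,164,153);P("hroot",165,153,153)
P("trayrim",518,102,60);P("trayrim",516,288,60);P("tray front",535,200,60)
E
```

```text
hood [728.1 233.2 107. ]
hood [724.6  63.5 107. ]
hood [538.9  63.8 107. ]
hood [543.9 238.7 107. ]
bed [711.1 -85.2  10. ]
bed [551.3 -82.6  10. ]
tabtop [626.8 -35.7  76. ]
tabtop [626.8 -18.7  76. ]
tabtop [626.8 -52.7  76. ]
hub [639.  320.9 153. ]
hend [627.3 225.8 153. ]
hroot [635.3 301.3 153. ]
trayrim [704.1  57.1  60. ]
trayrim [554.3  56.2  60. ]
tray front [624.3  42.5  60. ]
```

Emit:
jog_arm(motion=[[0,0,0,-0.122],[0,0,0,-0.122],[0,0,0,-0.122],[0,0,0,-0.122],[0,0,0,-0.122],[0,0,0,-0.122],[0,0,0,-0.122],[0,0,0,-0.122],[0,0,0,-0.122],[30,15,0,0],[30,15,0,0],[30,15,0,0],[30,15,0,0],[30,15,0,0],[30,15,0,0],[30,15,0,0],[30,15,0,0],[30,15,0,0],[30,15,0,0],[30,15,0,0]], jaw=0)

```text
clock: 3.22
position: [422.7, -191.0, 304.2]
orientation: [180.0, 0.0, 88.6]
contact_force: [0.8, -0.4, 0.7]
width: -0.3
gripper_force: 0.0
```

Emit:
jog_arm(motion=[[30,16,0,0],[30,16,0,0],[30,16,0,0],[30,16,0,0],[30,16,0,0],[30,16,0,0],[30,16,0,0],[30,16,0,0],[30,16,0,0],[30,16,0,0],[30,16,0,0],[30,16,0,0],[30,16,0,0],[30,16,0,0],[30,16,0,0],[0,0,25,0],[0,0,25,0],[0,0,25,0],[0,0,24,0],[0,0,0,0]])

```text
clock: 4.88
position: [670.3, 250.8, 197.9]
orientation: [-179.4, 0.1, 88.6]
contact_force: [-0.5, -0.8, -1.7]
width: -0.3
gripper_force: 0.0
```

```bash
python3 - <<'E'
from h import *
print(r.sense()["position"],r.sense()["orientation"])
im=r.get_image("top")[120:280,80:340]
cv2.imwrite("pics/d1.png",cv2.resize(im,None,fx=3,fy=3))
E
```

```text
[670.27537955 250.79520763 197.94480479] [-1.79409348e+02  1.34154326e-01  8.85766465e+01]
```

View pics/d1.png

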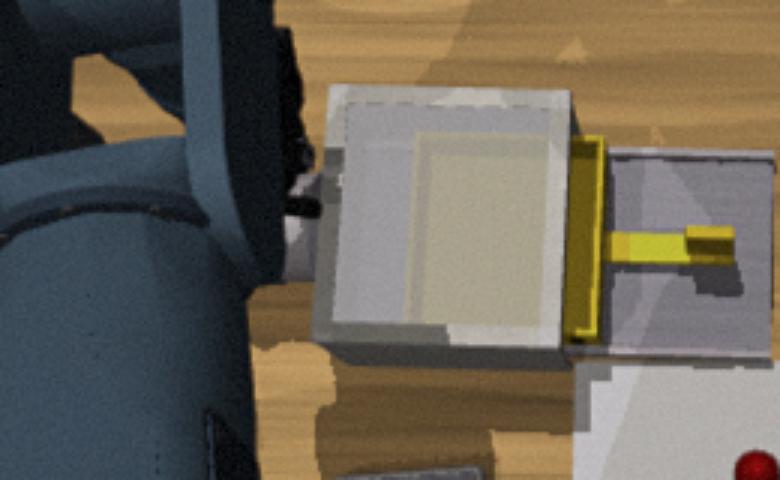

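Emit:
jog_arm(motion=[[0,-18,-4,0],[-2,-10,0,0],[-1,-9,0,0],[1,-10,0,0],[1,-9,0,0],[3,-9,0,0],[4,-8,0,0],[6,-8,0,0],[6,-8,0,0],[7,-6,0,0],[8,-6,0,0],[8,-4,0,0],[9,-3,0,0],[4,0,0,0],[3,0,0,0],[2,0,0,0],[2,0,0,0],[0,0,0,0],[0,0,0,0]])

```text
clock: 6.52
position: [565.8, 310.9, 208.5]
orientation: [-179.7, 0.5, 88.5]
contact_force: [-6.0, -21.6, 10.7]
width: 0.1
gripper_force: 11.0
```

Emit:
jog_arm(motion=[[-20,0,0,0],[0,0,-25,0],[0,0,-25,0],[-27,6,0,0],[-27,6,0,0],[-27,6,0,0],[-27,6,0,0],[-27,6,0,0],[-27,6,0,0],[-27,6,0,0],[-27,6,0,0],[-27,6,0,0],[-27,6,0,0],[-27,6,0,0],[-27,4,0,0],[0,0,0,0],[0,0,0,0],[0,0,0,0]], jaw=40)

```text
clock: 8.02
position: [628.0, -29.7, 258.2]
orientation: [-179.9, -0.1, 88.6]
contact_force: [-0.4, -0.4, 0.3]
width: 40.0
gripper_force: 0.0
```

```bash
python3 - <<'E'
from h import *
print(r.sense()["position"],r.sense()["orientation"])
a=r.get_image("top")[120:330,60:360];a=cv2.resize(a,(600,420))
w=r.get_image("wrist")
print(r.camera_info("wrist"))
d=r.spot_point("tray_grip","wrist");print([(x["confidence"],back("wrist",x["point"][1]*640,x["point"][0]*480,63)) for x in d])
print(reds("wrist",18,100,w))
c=np.zeros((600,800,3),np.uint8);c[:300,:420]=cv2.resize(a,(420,300));c[300:,:400]=cv2.resize(w,(400,300));cv2.imwrite("pics/d2.png",c[:,:420])
E
```

```text
[627.9651642  -29.69673923 258.23686784] [-1.79907073e+02 -8.95175856e-02  8.85647763e+01]
{'K': array([[371.64829954,   0.        , 318.74608887],
       [  0.        , 371.64829954, 237.56057238],
       [  0.        ,   0.        ,   1.        ]]), 'camera_from_world': array([[ 9.99719384e-01, -2.36190790e-02, -1.81422667e-03,
        -6.27715357e+02],
       [ 2.18495948e-02,  9.48985031e-01, -3.14563198e-01,
         4.05802778e+01],
       [ 9.15136699e-03,  3.14435287e-01,  9.49234799e-01,
        -3.33667494e+02],
       [ 0.00000000e+00,  0.00000000e+00,  0.00000000e+00,
         1.00000000e+00]])}
[(0.64, array([ 586.93902211, -216.15841117,   63.        ])), (0.55, array([629.88978022, -31.92560313,  63.        ]))]
[(array([150.8, 251.8]), np.int32(717), array([465., -62.,  18.])), (array([283.1, 409.5]), np.int32(156), array([ 581., -257.,   18.]))]
```

View pics/d2.png

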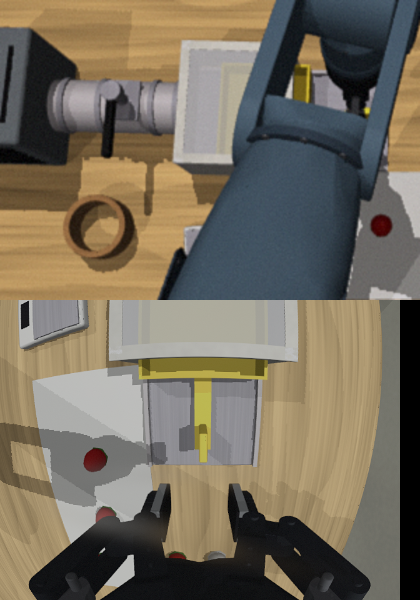

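The damper lies across the duct at top-crop (108,130), and the tray tab sits between the fingers at wrist (203,445).

Emit:
jog_arm(motion=[[-1,0,23,0],[-1,0,23,0],[-1,0,23,0],[-1,0,23,0],[0,0,23,0],[0,0,23,0],[0,0,0,0],[0,0,0,0],[0,0,0,0]])

```text
clock: 8.92
position: [628.9, -34.1, 122.2]
orientation: [179.9, 0.0, 88.6]
contact_force: [-0.3, 0.3, 1.2]
width: 39.9
gripper_force: 0.0
```

Emit:
jog_arm(motion=[[0,0,0,0],[0,0,0,0],[0,0,0,0],[0,0,0,0],[0,0,0,0],[0,0,0,0]], jaw=0, grip_force=40)

```text
clock: 9.42
position: [631.3, -34.9, 123.2]
orientation: [179.5, 0.0, 88.5]
contact_force: [9.1, 0.2, -3.2]
width: 9.4
gripper_force: 46.4
```

Emit:
jog_arm(motion=[[-6,2,0,0],[-10,1,0,0],[-12,0,0,0],[-12,0,0,0],[-12,0,0,0],[-12,0,0,0],[-12,0,0,0],[-12,0,0,0],[-12,0,0,0],[-10,0,0,0],[-8,0,0,0],[-5,0,0,0],[-3,0,0,0],[-3,0,0,0],[-2,0,0,0],[0,0,0,0],[0,0,0,0]])

```text
clock: 10.83
position: [628.9, -158.5, 123.0]
orientation: [180.0, -0.6, 88.7]
contact_force: [0.2, 29.6, 14.6]
width: 9.1
gripper_force: 48.9
```

Emit:
jog_arm(motion=[[0,0,0,0],[0,0,0,0],[0,0,0,0],[0,0,-25,0],[0,0,-25,0],[0,0,-25,0],[0,0,-25,0],[0,0,-25,0],[5,-21,0,0],[5,-21,0,0],[5,-21,0,0],[5,-21,0,0],[5,-21,0,0],[5,-21,0,0],[5,-21,0,0],[5,-20,0,0],[0,0,0,0],[0,0,0,0]], jaw=30)

```text
clock: 12.33
position: [461.6, -122.1, 246.4]
orientation: [179.9, 0.0, 88.5]
contact_force: [0.6, 1.0, 0.1]
width: 29.8
gripper_force: 0.0
```

```bash
cat >> h.py <<'E'
def look(name):
    s=r.sense();print(s["clock"],s["position"].round(1),s["orientation"].round(1),round(s["width"],1))
    for c in("wrist","top"):
        im=r.get_image(c);cv2.imwrite(f"pics/{name}_{c}.png",im)
        print(c,"mask",[(x[0],int(x[1]),x[2][:2]) for x in reds(c,18,80,im) if x[2][1]<350])
        print(c,"net",[(round(x["confidence"],2),back(c,x["point"][1]*640,x["point"][0]*480,0).round(0)[:2]) for x in r.spot_point("berry0",c)])
E
python3 - <<'E'
from h import *
look("l1")
for n,z in(("tray_floor",14),("tray_grip",63)):
  for c in("wrist","top"):print(n,c,[(round(x["confidence"],2),back(c,x["point"][1]*640,x["point"][0]*480,z).round(0)[:2]) for x in r.spot_point(n,c)])
a=cv2.imread("pics/l1_top.png");w=cv2.imread("pics/l1_wrist.png")
cv2.imwrite("pics/l1.png",np.hstack([cv2.resize(a,(400,300)),cv2.resize(w,(400,300))]))
E
```

```text
12.3333 [ 461.6 -122.1  246.4] [179.9   0.   88.5] 29.8
wrist mask [(array([318.9, 150.8]), 1332, array([464., -68.])), (array([430. , 347.1]), 130, array([ 570., -260.]))]
wrist net [(0.66, array([ 730., -224.])), (0.59, array([465., -68.])), (0.56, array([ 425., -293.])), (0.56, array([ 459., -178.]))]
top mask [(array([425.3, 223.9]), 90, array([ 583., -281.])), (array([491.8, 269.6]), 177, array([ 479., -426.])), (array([332.9, 277.2]), 102, array([462., -72.])), (array([434. , 294.8]), 150, array([ 424., -295.]))]
top net [(0.79, array([ 478., -433.])), (0.66, array([ 583., -276.])), (0.64, array([ 420., -298.])), (0.63, array([ 655., -271.])), (0.55, array([464., -70.])), (0.5, array([ 730., -228.])), (0.36, array([ 456., -179.]))]
tray_floor wrist [(0.67, array([633.,  -1.]))]
tray_floor top [(0.64, array([632.,  -2.])), (0.34, array([632., 150.]))]
tray_grip wrist [(0.71, array([ 626., -156.]))]
tray_grip top [(0.78, array([ 630., -160.])), (0.18, array([ 635., -414.]))]
```

View pics/l1.png

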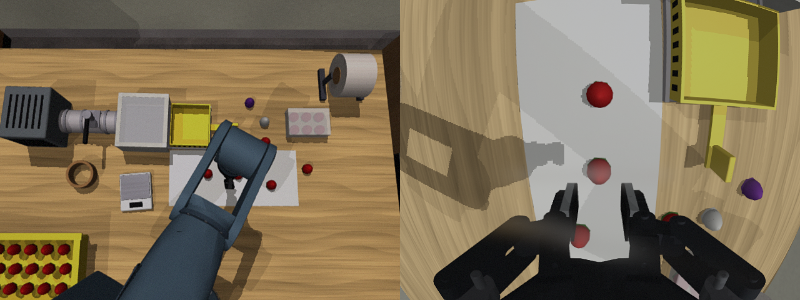

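The tray is fully out. The wrist view shows berry A at about (600,95) on the white sheet and B at (598,170), matching the computed positions.

Emit:
jog_arm(motion=[[18,1,0,0],[18,1,0,0],[17,0,0,0],[0,0,23,0],[0,0,23,0],[0,0,23,0],[0,0,23,0],[0,0,23,0],[0,0,23,0],[0,0,20,0],[0,0,10,0],[0,0,0,0],[0,0,0,0],[0,0,0,0]], jaw=55, grip_force=20)

```text
clock: 13.9
position: [466.2, -68.9, 78.9]
orientation: [179.9, 0.0, 88.6]
contact_force: [0.0, -0.1, -0.3]
width: 54.9
gripper_force: 0.0
```

Emit:
jog_arm(motion=[[0,0,4,0],[0,0,0,0],[0,0,0,0],[0,0,0,0],[0,0,0,0],[0,0,0,0],[0,0,0,0],[0,0,-20,0],[0,0,-25,0],[0,0,-25,0],[0,0,-25,0],[0,0,0,0],[0,0,0,0]], jaw=0, grip_force=30)

```text
clock: 14.98
position: [466.1, -68.9, 170.2]
orientation: [179.8, 0.1, 88.6]
contact_force: [-0.4, 0.3, -1.1]
width: 33.7
gripper_force: 30.2
```

Emit:
jog_arm(motion=[[14,22,0,0],[14,22,0,0],[14,22,0,0],[14,22,0,0],[15,22,0,0],[15,24,0,0],[0,0,0,0],[0,0,20,0],[0,0,20,0],[0,0,20,0],[0,0,15,0],[0,0,4,0],[0,0,0,0],[0,0,0,0]])

```text
clock: 16.15
position: [600.9, 13.8, 89.4]
orientation: [-180.0, -0.0, 88.6]
contact_force: [1.1, 0.6, 5.6]
width: 33.3
gripper_force: 32.6
```

Emit:
jog_arm(motion=[[0,0,0,0],[0,0,0,0],[0,0,-10,0],[0,0,-25,0],[0,0,-25,0],[0,0,-20,0],[-24,-17,0,0],[-24,-17,0,0],[-24,-17,0,0],[-24,-17,0,0],[-25,-17,0,0],[-25,-17,0,0],[-25,-17,0,0],[-25,-18,0,0],[0,0,0,0],[0,0,0,0]], jaw=45)

```text
clock: 17.48
position: [457.8, -179.2, 169.1]
orientation: [-179.9, -0.1, 88.4]
contact_force: [0.1, 0.7, 0.5]
width: 44.8
gripper_force: 0.0
```

```bash
python3 - <<'E'
from h import *
look("l2")
E
```

```text
17.4833 [ 457.8 -179.2  169.1] [-1.799e+02 -1.000e-01  8.840e+01] 44.8
wrist mask [(array([322.1, 237.8]), 1946, array([ 460., -171.])), (array([478.3, 344.4]), 360, array([ 578., -261.])), (array([276.3, 403.2]), 269, array([ 420., -310.]))]
wrist net [(0.93, array([ 655., -275.])), (0.92, array([ 730., -222.])), (0.73, array([ 579., -278.])), (0.61, array([ 460., -176.])), (0.6, array([ 426., -294.]))]
top mask [(array([294.8, 215.3]), 146, array([602.,  14.])), (array([491.8, 269.7]), 177, array([ 479., -426.]))]
top net [(0.77, array([ 478., -429.])), (0.75, array([ 731., -225.])), (0.62, array([603.,  20.])), (0.51, array([ 661., -280.])), (0.5, array([ 581., -281.])), (0.41, array([ 458., -180.]))]
```

Emit:
jog_arm(motion=[[2,2,0,0],[0,0,23,0],[0,0,23,0],[0,0,23,0],[0,0,17,0],[0,0,8,0],[0,0,0,0],[0,0,0,0]], jaw=55)

```text
clock: 18.35
position: [461.9, -176.1, 76.0]
orientation: [-180.0, -0.0, 88.6]
contact_force: [0.7, 0.4, 0.7]
width: 55.2
gripper_force: 0.0
```

Emit:
jog_arm(motion=[[0,0,0,0],[0,0,0,0],[0,0,0,0],[0,0,0,0],[0,0,0,0],[0,0,0,0],[0,0,0,0],[0,0,-20,0],[0,0,-25,0],[0,0,-25,0],[0,0,-25,0],[0,0,0,0],[0,0,0,0]], jaw=0)

```text
clock: 19.43
position: [462.7, -177.3, 173.1]
orientation: [179.8, 0.2, 88.6]
contact_force: [-0.6, 0.8, -0.9]
width: 33.4
gripper_force: 30.2
```

Emit:
jog_arm(motion=[[21,22,0,0],[21,22,0,0],[21,22,0,0],[21,22,0,0],[22,22,0,0],[22,22,0,0],[22,22,0,0],[22,22,0,0],[22,21,0,0],[0,0,0,0],[0,0,20,0],[0,0,20,0],[0,0,20,0],[0,0,16,0],[0,0,4,0],[0,0,0,0],[0,0,0,0]])

```text
clock: 20.85
position: [662.4, 12.3, 89.6]
orientation: [-179.9, -0.0, 88.6]
contact_force: [0.5, -0.0, 0.5]
width: 33.3
gripper_force: 31.4
```

Emit:
jog_arm(motion=[[0,0,1,0],[0,0,0,0],[0,0,-10,0],[0,0,-25,0],[0,0,-25,0],[0,0,-20,0],[-28,-21,0,0],[-28,-21,0,0],[-28,-21,0,0],[-28,-21,0,0],[-28,-21,0,0],[-28,-21,0,0],[-28,-21,0,0],[-29,-21,0,0],[-29,-21,0,0],[-29,-21,0,0],[-29,-20,0,0],[0,0,0,0],[0,0,0,0]], jaw=45)

```text
clock: 22.43
position: [424.7, -295.4, 170.3]
orientation: [180.0, 0.0, 88.3]
contact_force: [-0.6, -0.2, 0.1]
width: 45.2
gripper_force: 0.0
```

```bash
python3 - <<'E'
from h import *
look("l3")
E
```

```text
22.4333 [ 424.7 -295.4  170.3] [180.    0.   88.3] 45.2
wrist mask [(array([537.9, 215. ]), 1705, array([ 579., -275.])), (array([317.3, 238.6]), 1864, array([ 424., -288.])), (array([377.9, 391.2]), 130, array([ 468., -416.]))]
wrist net [(0.84, array([ 577., -277.])), (0.82, array([ 424., -292.])), (0.66, array([ 652., -275.])), (0.53, array([ 481., -423.]))]
top mask [(array([295.8, 189. ]), 147, array([664.,  12.])), (array([294.7, 215.3]), 145, array([602.,  14.])), (array([424.4, 225.5]), 138, array([ 579., -279.]))]
top net [(0.76, array([602.,  17.])), (0.57, array([ 575., -280.])), (0.56, array([ 656., -280.])), (0.49, array([668.,  12.])), (0.45, array([ 720., -222.]))]
```

Emit:
jog_arm(motion=[[2,0,0,0],[0,0,23,0],[0,0,23,0],[0,0,23,0],[0,0,17,0],[0,0,9,0],[0,0,0,0],[0,0,0,0]], jaw=55)

```text
clock: 23.3
position: [426.1, -291.1, 74.9]
orientation: [-180.0, -0.0, 88.6]
contact_force: [-0.5, -0.5, -0.3]
width: 54.9
gripper_force: 0.0
```

Emit:
jog_arm(motion=[[0,0,0,0],[0,0,0,0],[0,0,0,0],[0,0,0,0],[0,0,0,0],[0,0,0,0],[0,0,0,0],[0,0,-20,0],[0,0,-25,0],[0,0,-25,0],[0,0,-25,0],[0,0,0,0],[0,0,0,0]], jaw=0)

```text
clock: 24.38
position: [426.6, -292.7, 172.1]
orientation: [179.8, 0.2, 88.6]
contact_force: [-0.1, 0.3, 0.0]
width: 33.4
gripper_force: 30.2
```

Emit:
jog_arm(motion=[[27,19,0,0],[27,19,0,0],[27,19,0,0],[27,19,0,0],[27,19,0,0],[28,19,0,0],[28,18,0,0],[28,18,0,0],[28,18,0,0],[0,0,0,0],[0,0,20,0],[0,0,20,0],[0,0,20,0],[0,0,16,0],[0,0,4,0],[0,0,0,0],[0,0,0,0]])

```text
clock: 25.8
position: [599.4, -49.1, 89.4]
orientation: [-179.9, -0.0, 88.6]
contact_force: [0.7, 0.5, 4.8]
width: 33.4
gripper_force: 32.8
```

Emit:
jog_arm(motion=[[0,0,0,0],[0,0,0,0],[0,0,-10,0],[0,0,-25,0],[0,0,-25,0],[0,0,-20,0],[-28,-2,0,0],[-28,-2,0,0],[-28,-2,0,0],[-29,-2,0,0],[-29,-2,0,0],[-29,-2,0,0],[-29,-2,0,0],[-29,-1,0,0],[0,0,0,0],[0,0,0,0]], jaw=45)

```text
clock: 27.13
position: [578.0, -278.9, 169.4]
orientation: [-179.9, -0.0, 88.4]
contact_force: [0.9, 0.4, -0.4]
width: 44.7
gripper_force: 0.0
```

```bash
python3 - <<'E'
from h import *
look("l4")
E
```

```text
27.1333 [ 578.  -278.9  169.4] [-179.9   -0.    88.4] 44.7
wrist mask [(array([320.7, 241.5]), 2039, array([ 579., -273.])), (array([202.5, 420.4]), 375, array([ 472., -435.]))]
wrist net [(0.97, array([ 579., -276.])), (0.75, array([ 480., -424.])), (0.75, array([ 727., -219.])), (0.73, array([ 655., -275.]))]
top mask [(array([295.9, 189.2]), 151, array([663.,  12.])), (array([294.9, 215.5]), 153, array([602.,  14.])), (array([324. , 216.5]), 154, array([600., -52.])), (array([491.6, 269.8]), 187, array([ 479., -425.]))]
top net [(0.78, array([606., -56.])), (0.78, array([ 723., -223.])), (0.75, array([659.,  13.])), (0.56, array([605.,  12.])), (0.47, array([ 480., -427.]))]
```

Emit:
jog_arm(motion=[[2,0,0,0],[0,0,23,0],[0,0,23,0],[0,0,23,0],[0,0,17,0],[0,0,8,0],[0,0,0,0],[0,0,0,0]], jaw=52)

```text
clock: 28.0
position: [579.4, -275.0, 76.1]
orientation: [-180.0, -0.0, 88.6]
contact_force: [0.3, -0.2, 1.1]
width: 52.0
gripper_force: 0.0
```

Emit:
jog_arm(motion=[[0,0,0,0],[0,0,0,0],[0,0,0,0],[0,0,0,0],[0,0,0,0],[0,0,0,0],[0,0,0,0],[0,0,-20,0],[0,0,-25,0],[0,0,-25,0],[0,0,-25,0],[0,0,0,0],[0,0,0,0]], jaw=0)

```text
clock: 29.08
position: [580.1, -276.3, 173.4]
orientation: [179.8, 0.2, 88.6]
contact_force: [-0.2, -0.0, -0.2]
width: 33.0
gripper_force: 30.1
```

Emit:
jog_arm(motion=[[28,10,0,0],[28,10,0,0],[28,10,0,0],[28,10,0,0],[28,9,0,0],[28,9,0,0],[29,9,0,0],[29,9,0,0],[0,0,0,0],[0,0,20,0],[0,0,20,0],[0,0,20,0],[0,0,16,0],[0,0,5,0],[0,0,0,0],[0,0,0,0]])

```text
clock: 30.42
position: [659.7, -51.5, 89.4]
orientation: [-179.8, -0.0, 88.6]
contact_force: [-4.2, 1.4, 7.2]
width: 33.5
gripper_force: 32.4
```

Emit:
jog_arm(motion=[[0,0,0,0],[0,0,0,0],[0,0,-10,0],[0,0,-25,0],[0,0,-25,0],[0,0,-20,0],[-29,-13,0,0],[-29,-13,0,0],[-29,-13,0,0],[-29,-13,0,0],[-29,-13,0,0],[-29,-13,0,0],[-29,-13,0,0],[-29,-13,0,0],[-29,-13,0,0],[-29,-13,0,0],[-30,-13,0,0],[-30,-13,0,0],[-30,-14,0,0],[0,0,0,0]], jaw=42)

```text
clock: 32.08
position: [478.5, -432.8, 170.7]
orientation: [180.0, 0.2, 88.3]
contact_force: [-0.2, 0.1, 0.2]
width: 42.3
gripper_force: 0.0
```

```bash
python3 - <<'E'
from h import *
look("l5")
E
```

```text
32.0833 [ 478.5 -432.8  170.7] [180.    0.2  88.3] 42.3
wrist mask [(array([322.3, 232.8]), 2281, array([ 482., -420.]))]
wrist net [(0.89, array([ 656., -274.])), (0.72, array([ 481., -421.]))]
top mask [(array([295.7, 189.1]), 142, array([664.,  13.])), (array([324.9, 190.4]), 147, array([661., -54.])), (array([294.6, 215.4]), 146, array([602.,  15.])), (array([323.9, 216.3]), 149, array([600., -52.]))]
top net [(0.68, array([664.,   8.])), (0.66, array([ 726., -227.])), (0.62, array([ 482., -425.])), (0.57, array([599.,  17.])), (0.54, array([668., -58.])), (0.51, array([603., -53.])), (0.51, array([ 662., -275.]))]
```

Emit:
jog_arm(motion=[[8,1,0,0],[0,0,23,0],[0,0,23,0],[0,0,23,0],[0,0,17,0],[0,0,9,0],[0,0,0,0],[0,0,0,0]], jaw=55)

```text
clock: 32.95
position: [483.1, -418.1, 75.0]
orientation: [-180.0, -0.0, 88.6]
contact_force: [0.3, -1.3, -0.1]
width: 55.0
gripper_force: 0.0
```

Emit:
jog_arm(motion=[[0,0,0,0],[0,0,0,0],[0,0,0,0],[0,0,0,0],[0,0,0,0],[0,0,0,0],[0,0,0,0],[0,0,-20,0],[0,0,-25,0],[0,0,-25,0],[0,0,-25,0],[0,0,0,0],[0,0,0,0]], jaw=0)

```text
clock: 34.03
position: [483.3, -420.2, 172.5]
orientation: [179.8, 0.2, 88.6]
contact_force: [0.0, -0.4, -0.1]
width: 32.8
gripper_force: 30.1
```

Emit:
jog_arm(motion=[[29,10,0,0],[29,10,0,0],[29,10,0,0],[29,10,0,0],[29,10,0,0],[29,10,0,0],[29,10,0,0],[29,10,0,0],[29,10,0,0],[29,10,0,0],[29,10,0,0],[29,10,0,0],[30,10,0,0],[30,9,0,0],[0,0,0,0],[0,0,0,0]])

```text
clock: 35.37
position: [631.1, -12.9, 168.3]
orientation: [-179.9, -0.0, 88.7]
contact_force: [-0.3, -0.6, -0.1]
width: 33.2
gripper_force: 30.1
```

Emit:
jog_arm(motion=[[0,0,20,0],[0,0,20,0],[0,0,20,0],[0,0,16,0],[0,0,5,0],[0,0,0,0],[0,0,0,0]])

```text
clock: 35.95
position: [630.8, -16.0, 88.9]
orientation: [-179.9, -0.0, 88.5]
contact_force: [-3.3, 1.4, 7.9]
width: 33.3
gripper_force: 32.0
```

Emit:
jog_arm(motion=[[0,0,0,0],[0,0,0,0],[0,0,-10,0],[0,0,-25,0],[0,0,-25,0],[0,0,-25,0],[0,0,-25,0],[0,0,-25,0],[-28,0,0,0],[-28,1,0,0],[-28,1,0,0],[-29,0,0,0],[-29,0,0,0],[0,0,0,0],[0,0,0,0],[0,0,0,0]], jaw=42)

```text
clock: 37.28
position: [629.9, -156.6, 224.0]
orientation: [-180.0, -0.0, 88.5]
contact_force: [0.1, 1.4, -0.1]
width: 41.7
gripper_force: 0.0
```

```bash
python3 - <<'E'
from h import *
look("l6")
print([(round(x["confidence"],2),back("wrist",x["point"][1]*640,x["point"][0]*480,63).round(0)[:2]) for x in r.spot_point("tray_grip","wrist")])
s=r.get_image("side");a=cv2.imread("pics/l6_top.png");w=cv2.imread("pics/l6_wrist.png")
c=np.zeros((600,800,3),np.uint8)
for k,i in enumerate((a,w,s)):c[300*(k//2):300*(k//2)+300,400*(k%2):400*(k%2)+400]=cv2.resize(i,(400,300))
cv2.imwrite("pics/l6.png",c)
E
```

```text
37.2833 [ 629.9 -156.6  224. ] [-180.    -0.    88.5] 41.7
wrist mask [(array([272.6,   9.2]), 863, array([600.,  10.])), (array([358.5,   9.2]), 858, array([662.,   8.])), (array([314.9,  44.2]), 1815, array([630., -19.])), (array([271.8,  85.7]), 1794, array([598., -49.])), (array([357.2,  86.5]), 1784, array([660., -52.]))]
wrist net [(0.87, array([ 653., -275.])), (0.86, array([596., -49.])), (0.86, array([629., -19.])), (0.83, array([664.,  15.])), (0.77, array([599.,  20.])), (0.66, array([659., -50.])), (0.64, array([ 729., -222.]))]
top mask [(array([295.9, 189.3]), 151, array([663.,  12.])), (array([309.9, 202.4]), 114, array([633., -20.])), (array([294.8, 215.5]), 153, array([602.,  14.]))]
top net [(0.69, array([661.,  14.])), (0.69, array([599.,   6.])), (0.61, array([633., -29.])), (0.53, array([ 656., -271.])), (0.36, array([669., -57.])), (0.22, array([633.,  -3.]))]
[(0.93, array([ 625., -154.]))]
```

View pics/l6.png

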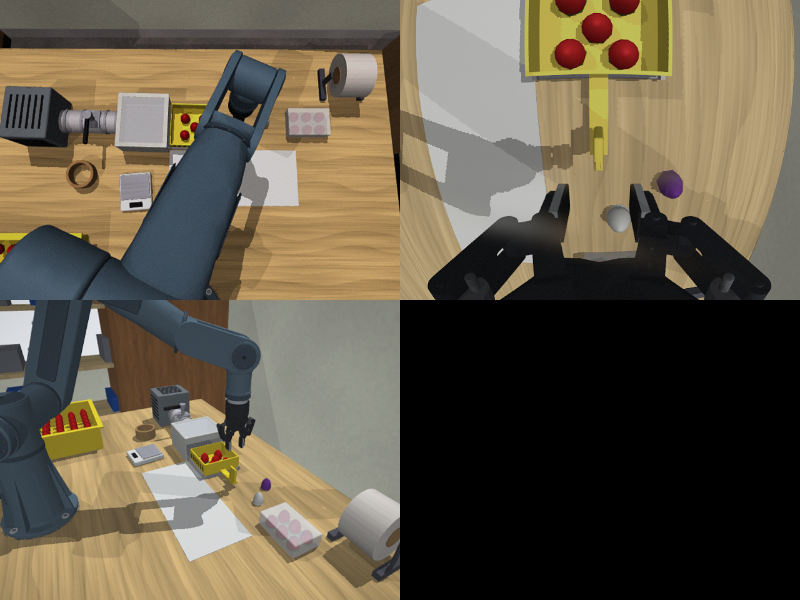

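All five berries stand apart in the tray. None are left on the table, and the purple and white look-alikes are untouched. Next I grip the tab and push the tray home.

Emit:
jog_arm(motion=[[-1,-1,23,0],[0,0,23,0],[0,0,23,0],[0,0,23,0],[0,0,11,0],[0,0,0,0],[0,0,0,0]], jaw=42)

```text
clock: 38.17
position: [629.1, -157.4, 120.8]
orientation: [-180.0, -0.0, 88.6]
contact_force: [0.9, -0.9, 0.4]
width: 42.3
gripper_force: 0.0
```

Emit:
jog_arm(motion=[[0,0,0,0],[0,0,0,0],[0,0,0,0],[0,0,0,0],[0,0,0,0],[0,0,0,0],[0,0,0,0]], jaw=0, grip_force=40)

```text
clock: 38.75
position: [629.0, -158.1, 122.9]
orientation: [-180.0, 0.1, 88.6]
contact_force: [-5.7, -0.1, 6.0]
width: 9.2
gripper_force: 39.8
```

Emit:
jog_arm(motion=[[2,0,0,0],[4,0,0,0],[6,0,0,0],[8,0,0,0],[8,0,0,0],[8,0,0,0],[8,0,0,0],[8,0,0,0],[8,0,0,0],[8,0,0,0],[8,0,0,0],[8,0,0,0],[8,0,0,0],[8,0,0,0],[8,0,0,0],[8,0,0,0],[8,0,0,0],[6,0,0,0],[4,0,0,0],[2,0,0,0]])

```text
clock: 40.42
position: [632.4, -21.7, 122.9]
orientation: [-180.0, 0.1, 88.6]
contact_force: [-5.9, -2.3, 8.5]
width: 9.2
gripper_force: 39.9
```

Emit:
jog_arm(motion=[[4,0,0,0],[5,0,0,0],[5,0,0,0],[4,0,0,0],[3,0,0,0],[2,0,0,0],[2,0,0,0],[2,0,0,0],[2,0,0,0],[0,0,0,0],[0,0,0,0],[0,0,0,0]])

```text
clock: 41.42
position: [633.1, 2.4, 123.0]
orientation: [-180.0, 0.4, 88.5]
contact_force: [-8.9, -18.5, 7.3]
width: 9.1
gripper_force: 39.9
```

Emit:
jog_arm(motion=[[0,0,0,0],[0,0,0,0],[0,0,0,0],[0,0,0,0],[0,0,-25,0],[0,0,-25,0],[0,0,-25,0],[0,0,-25,0],[0,0,-30,0],[0,0,0,0],[0,0,0,0]], jaw=42)

```text
clock: 42.33
position: [634.5, 7.6, 253.6]
orientation: [179.7, 0.0, 88.6]
contact_force: [-0.2, -0.6, 0.1]
width: 42.1
gripper_force: 0.0
```

Emit:
jog_arm(motion=[[29,-6,0,0],[29,-6,0,0],[29,-6,0,0],[29,-6,0,0],[29,-6,0,0],[29,-6,0,0],[29,-6,0,0],[29,-6,0,0],[29,-7,0,0],[29,-7,0,0],[30,-7,0,0],[30,-7,0,0],[0,0,0,0],[0,0,0,0],[0,0,0,0]], jaw=0)

```text
clock: 43.58
position: [565.3, 358.8, 249.3]
orientation: [-179.9, 0.1, 88.6]
contact_force: [0.1, 0.0, 0.3]
width: 0.3
gripper_force: 0.0
```

```bash
python3 - <<'E'
from h import *
print(r.sense()["position"])
w=r.get_image("wrist");a=r.get_image("top")
for n in("damper_axis","damper_grip"):print(n,[(round(x["confidence"],2),back("wrist",x["point"][1]*640,x["point"][0]*480,145).round(0)[:2]) for x in r.spot_point(n,"wrist")])
cv2.imwrite("pics/l7.png",np.hstack([cv2.resize(a,(400,300)),cv2.resize(w,(400,300))]))
E
```

```text
[565.32303223 358.84588863 249.27387849]
damper_axis []
damper_grip []
```

View pics/l7.png

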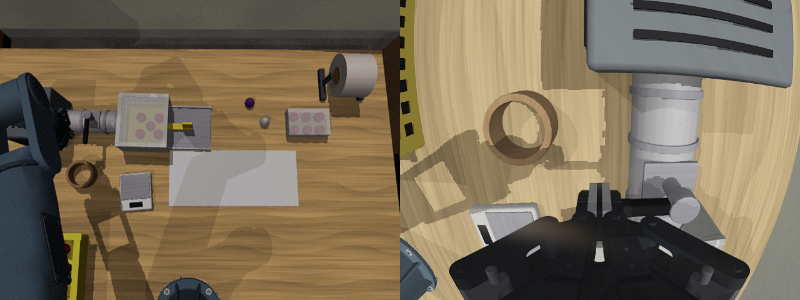

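The tray is home, with five berries visible under the clear roof at top (148,130). The fingers stand on the +y side of the damper bar.

Emit:
jog_arm(motion=[[0,0,20,0],[0,0,22,0],[0,0,0,0],[-13,4,0,0],[-10,-2,0,0],[-9,-1,0,0],[-10,1,0,0],[-9,1,0,0],[-9,3,0,0],[-8,4,0,0],[-8,6,0,0],[-8,6,0,0],[-6,7,0,0],[-6,8,0,0],[-4,8,0,0],[-3,9,0,0],[0,3,0,0],[0,2,0,0],[0,0,0,0],[0,0,0,0]])

```text
clock: 45.45
position: [620.5, 253.7, 209.9]
orientation: [-179.7, 0.1, 88.6]
contact_force: [-15.9, -3.1, 11.4]
width: -0.1
gripper_force: 8.2
```

Emit:
jog_arm(motion=[[0,2,0,0],[0,2,0,0],[0,0,0,0],[0,0,0,0]])

```text
clock: 45.78
position: [621.5, 253.7, 209.8]
orientation: [-179.2, 0.2, 88.6]
contact_force: [-29.9, -4.5, 19.9]
width: -0.0
gripper_force: 15.2
```

Emit:
jog_arm(motion=[[0,-10,0,0],[0,-10,0,0],[0,-10,0,0],[0,0,-25,0],[0,0,-25,0],[0,0,-25,0],[0,0,-25,0],[0,-30,0,0],[0,-30,0,0],[0,-30,0,0],[0,-30,0,0],[0,-30,0,0],[0,-30,0,0],[0,0,0,0],[0,0,0,0],[0,0,0,0]])

```text
clock: 47.12
position: [417.7, 259.5, 309.9]
orientation: [179.8, -0.0, 88.5]
contact_force: [0.2, -0.3, -0.7]
width: -0.2
gripper_force: 0.0
```

```bash
python3 - <<'E'
from h import *
print(r.sense()["position"],r.sense()["contact_force"])
a=r.get_image("top")
cv2.imwrite("pics/l8.png",cv2.resize(a[120:330,60:360],None,fx=2.6,fy=2.6))
E
```

```text
[417.69336232 259.47143485 309.90853811] [ 0.22276783 -0.33004163 -0.74477111]
```

View pics/l8.png

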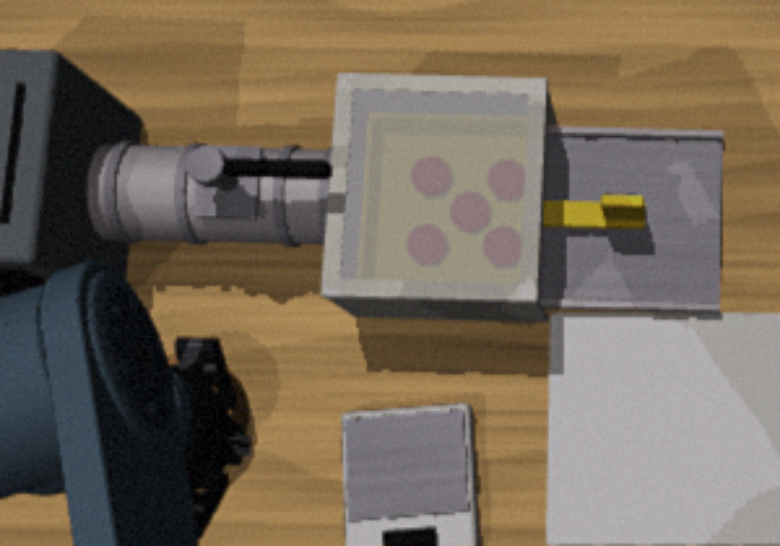

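The handle lies in line with the duct, from (205,165) to (330,170). The tray is home with five berries under the roof, and nothing is touching the arm.

```bash
python3 -c "
from station import r
print(r.close_job())"
```

```text
the job is handed in; nothing more can be done
None
```

The job is done and handed in: all five loose strawberries are in the tray, the tray is fully home under the hood, and the damper is fully open again after staying closed while the tray was out (the tray started about 36 mm out with the damper nearly open).

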